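# Release a tube from its push-fit port

## Robot

A 7-joint arm with a two-finger parallel gripper is mounted at the origin on a cart in front of the work surface, level with it; the furniture and walls round the work are solid. World frame = base frame: x ahead of the robot, y to its left, z up, the work surface at z = 0. Lengths are in m, angles in rad, forces in N, time in s.
With the tool pointing down it reaches from about 0.425 to 0.975 m from the base axis. Payload 16.7 kg.
Tool frame: the origin (TCP) lies on the centre line of the jaws, within the pads' length; the fingertips stand 17 mm ahead of it and the grasp point (between the pads) lies 2 mm behind it; z points along the fingers, y is the line along which they close (so a half turn about z gives the same grasp; the last joint's range is limited). The gripper opens to 85 mm and grips with 20 to 120 N. Pads are 22 mm wide; open, the fingers measure 114 mm over their backs; the gripper's body (76 mm by 85 mm) begins 54 mm behind the grasp point. The pads swing forward as they close: fully open they stand 13 mm farther back than shut.
Start: joints at [-1.351, 0.426, 0.074, 1.606, -0.034, 1.111, -0.067], TCP at [0.243, 0.63, 0.248] pointing down, gripper open.
Joint ranges: [-2.85, 2.85], [-0.5, 2.14], [-1.23, 1.37], [0.21, 2.46], [-1.02, 4.16], [0.16, 2.05], [-2.73, 2.73]. Speed limits (rad/s): [1.89, 1.89, 2.39, 2.39, 3.01, 3.01, 3.01].

## Interface

Orientations are given as a unit quaternion [x, y, z, w].
In Python, from bench import telemetry, viewer, workorder gives the robot as it stands. The module is installed in compiled form; this text tells all that it offers.
- The arm moves only by the shell command python3 -m crank 'ROWS' [FORCE]. ROWS is JSON, a list of rows, each a list of 3 entries, a list of its own where there are three numbers: the closure, from 0 (fully open) to 1 (shut), then the shift along the world's x, y, z in units of 50 mm (1.0 is 50 mm), then the turn about the world's z in units of 10 degrees (1.0 is 10 degrees). A call has 1 to 8 rows; each row shifts and turns the commanded pose from where the row before left it; what a row does not reach is not made up. A row lasts 1/8 s, in which the tool goes at most 62.5 mm and 10.7 degrees, less where a joint would pass 70% of its speed; a pose out of reach is approached as far as the arm can. A call is refused whole if a number of a shift passes 1 or a number of a turn 1, either way. A call with a gripper value outside its range is refused whole. The fingers move at their own pace and stop on an object; FORCE is the grip in N (left out, the last holds). Time passes only in rows, so rows that do not move let the fingers close. It gives the time, the measured TCP pose, the force, the opening and the grip force at its end, in the units of the state.
- telemetry.sense(): the state, without advancing time (a new reading comes with each control period).
- viewer.capture(name): name is "scene" or "top" or "wrist"; returns a dict with "frame" (400x640x3 uint8, red, green, blue), "fovy" (degrees; the focal length in pixels is half the picture's height over the tangent of half this angle, whatever the lens; pixels are square), "cx", "cy" (the principal point, pixels), "k1" (the pictures are not rectified: a ray, as slopes to the right and down, at radius r is drawn at 1 + k1 r^2 times it, then the intrinsics apply), "world_to_cam" (4x4, takes a point from world to camera coordinates). Camera axes: x right, y down, z forward; pixel columns grow to the right and rows downward; lengths in m; the calibration is good to about 2 mm. A picture is of the moment at which its call begins. There is no depth.
- workorder.close_job(): hands the job in; it is judged then, once.
The state is a dict: "t": time; "joints": joint angles; "dq": joint speeds; "effort": joint torques, N m; "tool_pos": TCP position; "orientation": TCP orientation; "wrist_force": force on the tool from outside, world axes, zero at the start; "moment": the same for the moment, N m; "finger_gap": finger opening in m; "gripper_force": force on a finger pad.
Only numpy, scipy, OpenCV 4.12 (cv2) and the standard library are available. Lean on these libraries where they do the work, as an engineer would, in place of code of your own. Each camera call takes 0.05 s, during which the arm holds its last target. There are 200 camera calls.

## Task

Take the blue tube out of its push-fit port: press the black release ring round it down into the port, and while it is down pull the tube straight up and out. Stand the tube, foot down, in the green beaker and let go; leave the beaker standing and the orange tube locked in its own port.

Things in the scene. Friction and masses are not known exactly. Their poses are not given: they have to be found in the camera images.
- blue_tube_mid (a point): Half-way up the blue tube: 18 mm diameter, 105 mm long, 0.04 kg, z to its top. It stands upright in a port (aluminium block 72x72x56 mm on a 84 mm plate, fixed), foot 15 mm and top 120 mm above the worktop; 42 mm stands clear above the black ring. Unless the ring is down, jaws in a groove lock it when it has risen 2 mm. Clear of the block after rising 41 mm, of the ring after 63 mm.
- blue_ring (a joint): How far the black ring round the blue tube is pressed, m: 0 up, 0.014 fully down. Outer diameter 60, hole 22 mm; at 0 its top is 78 mm above the worktop. Spring: 3 N at first, 8 N at 10 mm. Tips of fingers 25 to 40 mm apart, astride the tube, press it; at 8 to 12 mm they can close on the tube and lift. It rises with them, but the tube is past the jaws (open from 4.5 mm) before they shut.
- beaker_mid (a point): Centre of the green plastic beaker, half-way up (27.5 mm above the worktop): round, outer diameter 62 mm, height 55 mm, wall 4 mm (54 mm inside), floor 5 mm thick, 0.25 kg, loose, open at the top. The tube may lean in it.
- orange_tube_mid (a point): Half-way up the orange tube, to be left alone: same size as the blue one, held in the same way in a port of its own, which may stand on either side of the blue one's. Do not hit the tall microscope at the left (about x 0.4 to 0.9, y 0.2 to 0.4): when swinging across from the left, draw the hand back to about 0.36 m from the base axis first.

How it is judged:
On the way, in this order (a step that is already met when the one before it is completed fails the run):
1. the blue tube's release ring is pressed down by more than 5 mm while the tube is still in its port (value of joint blue_ring above 0.005 m and distance of blue_tube_mid from where it was at the start of the episode below 0.02 m), for 0.1 s.
2. the blue tube has been lifted out (height (world z) of blue_tube_mid above 0.12 m), for 0.1 s.
At the end, for the whole second after the job is handed in: The blue tube stands or leans at rest, foot down, in the green beaker (middle within 35 mm of its axis, under 70 mm above the worktop, leaning under 50 degrees); the beaker stands on the worktop, upright within 10 degrees; the orange tube is within 15 mm of its start (horizontal distance between blue_tube_mid and beaker_mid below 0.035 m and height (world z) of blue_tube_mid below 0.07 m and z of blue_tube_mid in the frame of beaker_mid above 0 m and angle between blue_tube_mid's own z axis and vertical below 0.9 rad and angle between beaker_mid's own z axis and vertical below 0.17 rad and height (world z) of beaker_mid below 0.037 m and linear speed of blue_tube below 0.03 m/s and distance of orange_tube_mid from where it was at the start of the episode below 0.015 m); the robot touches nothing.
It fails at once if the orange tube is moved by more than 15 mm (distance of orange_tube_mid from where it was at the start of the episode above 0.015 m).
It fails at once if the beaker is knocked over (angle between beaker_mid's own z axis and vertical above 0.7 rad).
It also fails if it takes over 48 s, if anything falls off the work surface, if the arm or the gripper's body presses on something with over 40 N, if the wrist force passes 120 N, or if a joint passes its speed limit or range.

## Working session

There is one attempt and no reset: what is moved stays moved. The work goes in short steps, Python scripts to look and compute and a shell command to move; the robot and the scene stay as the last step left them, time stands still between calls to the robot, and variables do not carry over. Pictures are saved under pics/ and viewed, at most 10 in all, crops included, and the job is handed in when it is done.

```bash
mkdir -p pics; cat > h.py <<'E'
import numpy as np, cv2
from bench import telemetry, viewer, workorder
def cap(n,save=None):
    d=viewer.capture(n); 
    if save: cv2.imwrite('pics/'+save,d['frame'][:,:,::-1])
    return d
def KD(d):
    f=d['frame'].shape[0]/2/np.tan(np.radians(d['fovy'])/2)
    return np.array([[f,0,d['cx']],[0,f,d['cy']],[0,0,1.]]),np.array([d['k1'],0,0,0,0.])
def ray(d,u,v):
    K,D=KD(d); p=cv2.undistortPoints(np.array([[[u,v]]],float),K,D)[0,0]
    M=np.array(d['world_to_cam']); R=M[:3,:3]; return -R.T@M[:3,3], R.T@np.array([p[0],p[1],1])
def onz(d,u,v,z):
    o,r=ray(d,u,v); return o+r*(z-o[2])/r[2]
def proj(d,P):
    K,D=KD(d); M=np.array(d['world_to_cam']); return cv2.projectPoints(np.array([P],float),cv2.Rodrigues(M[:3,:3])[0],M[:3,3],K,D)[0][0,0]
def blobs(d,lo,hi,amin=40):
    m=cv2.inRange(cv2.cvtColor(d['frame'],cv2.COLOR_RGB2HSV),lo,hi)
    n,l,s,c=cv2.connectedComponentsWithStats(m)
    return [(s[i].tolist(),c[i].round(1).tolist()) for i in range(1,n) if s[i][4]>amin]
E
python3 - <<'E'
from h import *
for n in ['scene','top']:
    d=cap(n,n+'.png'); print(n, (-np.array(d['world_to_cam'])[:3,:3].T@np.array(d['world_to_cam'])[:3,3]).round(3))
    for nm,lo,hi in [('blue',(100,120,50),(125,255,255)),('green',(45,90,40),(85,255,255)),('orange',(5,140,80),(20,255,255))]:
        print(nm,blobs(d,lo,hi))
s=telemetry.sense();print(s)
E
```

```text
scene [-0.161 -0.574  0.466]
blue [([251, 166, 23, 9, 124], [261.3, 170.0]), ([302, 189, 8, 21, 137], [305.8, 199.3]), ([572, 230, 68, 78, 2566], [608.8, 272.4])]
green [([369, 216, 28, 34, 849], [381.9, 232.2])]
orange [([243, 166, 7, 19, 103], [246.4, 175.1]), ([519, 273, 53, 40, 676], [550.5, 299.6]), ([420, 327, 55, 38, 938], [445.8, 345.1])]
top [ 0.323 -0.201  1.041]
blue [([149, 71, 36, 37, 360], [166.6, 88.3]), ([556, 137, 84, 60, 2536], [599.8, 169.4]), ([305, 195, 11, 13, 79], [310.2, 200.4])]
green [([375, 166, 32, 33, 724], [389.8, 182.0])]
orange [([197, 166, 10, 10, 61], [201.5, 170.5]), ([465, 281, 36, 40, 491], [480.4, 300.1])]
{'t': 0.1, 'joints': array([-1.35148733,  0.42663941,  0.07385447,  1.60654555, -0.03410957,
        1.11079241, -0.06711003]), 'dq': array([ 0.00051786, -0.0019473 , -0.00026721,  0.00014718,  0.00116134,
        0.00113177,  0.00066717]), 'effort': array([ 7.16749506e-03, -9.51537681e+01,  3.76982287e+00, -4.64406395e+01,
        1.93983380e-02,  6.41671271e-03, -1.05801043e-04]), 'tool_pos': array([0.24323671, 0.62927909, 0.24769957]), 'orientation': array([ 1.83384393e-01,  9.83041122e-01, -5.58493518e-04, -6.91998295e-05]), 'wrist_force': array([ 0.1612526, -0.1880763, -0.469388 ]), 'moment': array([ 0.03920002, -0.02939736,  0.05825334]), 'gripper_force': 0.0, 'finger_gap': 0.08532409326757229}
```

View pics/scene.png

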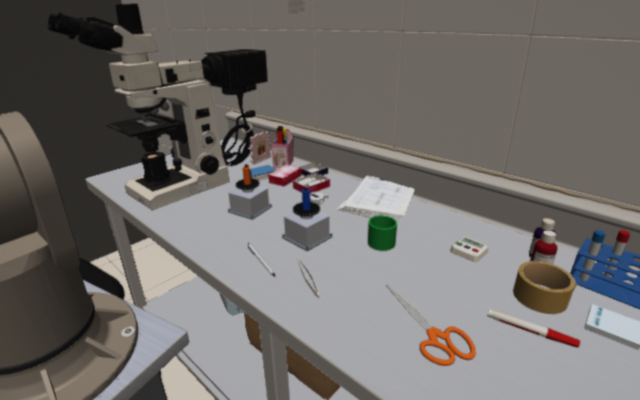

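View pics/top.png

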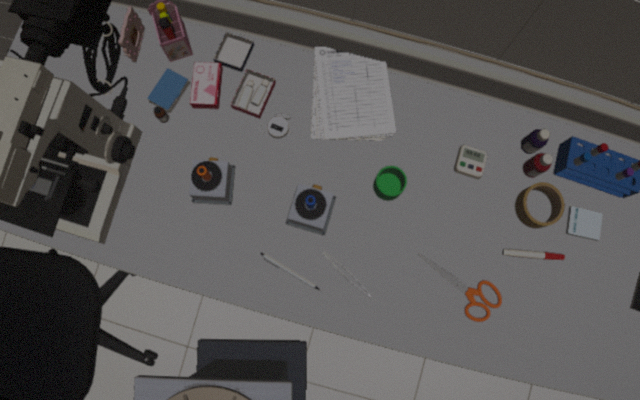

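Both views show the blue tube (scene 306,199; top 310,200), with the orange tube to its left (top 201,171) and the green beaker to its right (top 390,182). The microscope is at the far left. Next I'll compute positions.

```bash
python3 - <<'E'
from h import *
t=cap('top'); s=cap('scene')
def tri(a,b):
    (o1,r1),(o2,r2)=a,b; A=np.stack([r1,-r2],1); x=np.linalg.lstsq(A,o2-o1,rcond=None)[0]
    p,q=o1+r1*x[0],o2+r2*x[1]; return ((p+q)/2).round(4),np.linalg.norm(p-q).round(4)
print('blue centroid z~.1',onz(t,310.2,200.4,.10).round(4),onz(s,305.8,199.3,.099).round(4))
print('tri',tri(ray(t,310.2,200.4),ray(s,305.8,199.3)))
print('orange',onz(t,201.5,170.5,.11).round(4),onz(s,246.4,175.1,.099).round(4))
# beaker: full contour enclosing
m=cv2.inRange(cv2.cvtColor(t['frame'],cv2.COLOR_RGB2HSV),(45,90,20),(85,255,255))
print('bk',[onz(t,389.8,182,z).round(4) for z in (0.03,0.055)])
f=cv2.resize(t['frame'][130:250,170:430],None,fx=3,fy=3,interpolation=cv2.INTER_CUBIC); cv2.imwrite('pics/tc.png',f[:,:,::-1])
# ring: dark circle
g=cv2.cvtColor(t['frame'],cv2.COLOR_RGB2GRAY)
m=(g<50).astype('uint8'); n,l,st,c=cv2.connectedComponentsWithStats(m[140:240,170:430])
for i in range(1,n):
    if st[i][4]>150: print(st[i],c[i]+[170,140],onz(t,*(c[i]+[170,140]),.078).round(4))
E
```

```text
blue centroid z~.1 [ 0.4946 -0.1934  0.1   ] [ 0.489  -0.1956  0.099 ]
tri (array([ 0.495 , -0.1928,  0.0958]), np.float64(0.0013))
orange [0.5475 0.011  0.11  ] [0.5432 0.0063 0.099 ]
bk [array([ 0.5469, -0.3531,  0.03  ]), array([ 0.5414, -0.3494,  0.055 ])]
[ 22  22  29  29 553] [206.76853526 176.3562387 ] [0.5437 0.0073 0.078 ]
[211  28  24  22 158] [395.8164557  174.76582278] [ 0.5507 -0.3579  0.078 ]
[126  50  30  29 634] [310.25867508 203.98107256] [ 0.4917 -0.1934  0.078 ]
```

View pics/tc.png

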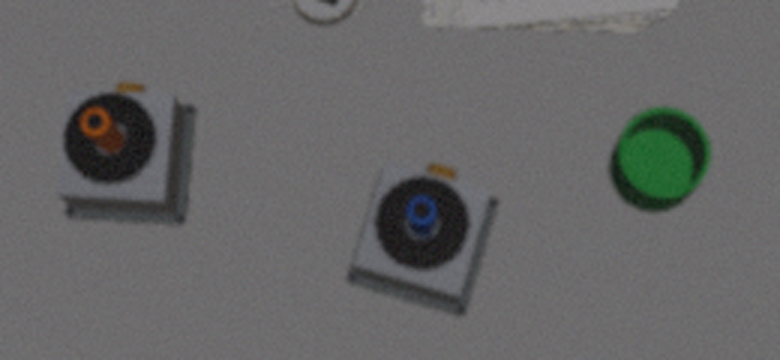

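The blue axis is at about (0.492,-0.193), the orange at (0.544,0.007) and the beaker at (0.545,-0.353). First I draw the hand back along the radius.

```bash
python3 -m crank '[[0,[-0.36,-0.93,0],0],[0,[-0.36,-0.93,0],0],[0,[-0.36,-0.93,0],0],[0,[-0.36,-0.93,0],0],[0,[-0.36,-0.93,0],0],[0,[-0.3,-0.8,0],0],[0,[0,0,0],0]]'
```

```text
t: 1.08
tool_pos: [0.1378, 0.3548, 0.2485]
orientation: [0.183, 0.983, 0.0, -0.0]
wrist_force: [-0.5, 0.8, 0.4]
finger_gap: 0.0854
gripper_force: 0.0
```

```bash
python3 -m crank '[[0,[-0.14,-0.36,0],0],[0,[0,0,0],0],[0,[0.91,-0.42,0],-0.8],[0,[0.84,-0.54,0],-0.8],[0,[0.75,-0.66,0],-0.8],[0,[0.66,-0.75,0],-0.8],[0,[0.54,-0.84,0],-0.8],[0,[0.42,-0.91,0],-0.8]]'; python3 -m crank '[[0,[0.29,-0.96,0],-0.8],[0,[0.16,-0.99,0],-0.8],[0,[0.02,-1,0],-0.8],[0,[-0.12,-0.99,0],-0.8],[0,[-0.26,-0.97,0],-0.8],[0,[0,0,0],0],[0,[0,0,0],0]]'
```

```text
t: 2.08
tool_pos: [0.3386, 0.1319, 0.2484]
orientation: [0.569, 0.822, 0.0, 0.0]
wrist_force: [0.7, 1.2, 0.1]
finger_gap: 0.0852
gripper_force: 0.0
t: 2.95
tool_pos: [0.3422, -0.1122, 0.2484]
orientation: [0.815, 0.58, 0.0, 0.0]
wrist_force: [-0.0, 0.1, 0.4]
finger_gap: 0.0854
gripper_force: 0.0
```

```bash
python3 -m crank '[[0.6,[0.75,-0.4,0],0],[0.6,[0.75,-0.4,0],0],[0.6,[0.75,-0.4,0],0],[0.6,[0.75,-0.42,0],0],[0.6,[0,0,0],0],[0.6,[0,0,0],0],[0.6,[0,0,0],0]]'; python3 - <<'E'
from h import *
w=cap('wrist','w1.png'); t=cap('top'); s=telemetry.sense(); print(s['tool_pos'],s['finger_gap'],s['orientation'])
print('pred tip px of blue top',proj(w,[.492,-.1935,.12]),proj(w,[.545,-.353,.055]))
print(blobs(w,(100,120,50),(125,255,255)),blobs(w,(45,90,30),(85,255,255)))
E
```

```text
t: 3.82
tool_pos: [0.4915, -0.1925, 0.2484]
orientation: [0.814, 0.58, 0.0, -0.0]
wrist_force: [-0.8, 0.9, -0.5]
finger_gap: 0.0343
gripper_force: 0.0
[ 0.4916328  -0.19271144  0.24861446] 0.033996579174108525 [ 8.14520344e-01  5.80134440e-01  7.54214573e-04 -2.68723980e-04]
pred tip px of blue top [327.18633505 197.76631607] [403.61062231 277.20144868]
[([320, 177, 19, 30, 382], [329.2, 191.2])] [([377, 239, 51, 57, 1745], [404.6, 265.3])]
```

View pics/w1.png

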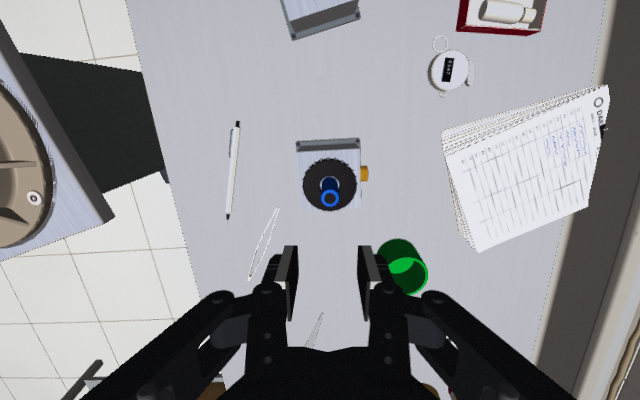

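The wrist view shows the tube top at about (330,198), the ring at about (330,184) and the beaker rim at about (403,271). Everything sits near where I predicted. I'll refine the numbers.

```bash
python3 - <<'E'
from h import *
w=cap('wrist')
print(onz(w,330,198,.12).round(4)); 
g=cv2.cvtColor(w['frame'],cv2.COLOR_RGB2GRAY); m=(g[150:220,297:362]<70).astype('uint8')
hsv=cv2.cvtColor(w['frame'],cv2.COLOR_RGB2HSV)
c=max(cv2.findContours(m,cv2.RETR_EXTERNAL,cv2.CHAIN_APPROX_NONE)[0],key=cv2.contourArea)
(e,ax,an)=cv2.fitEllipse(cv2.convexHull(c)); print(e[0]+297,e[1]+150,ax,onz(w,e[0]+297,e[1]+150,.078).round(4))
m=cv2.inRange(hsv,(45,90,20),(85,255,255)); c=max(cv2.findContours(m,cv2.RETR_EXTERNAL,cv2.CHAIN_APPROX_NONE)[0],key=cv2.contourArea)
x,y,ww,hh=cv2.boundingRect(c); print(x,y,ww,hh)
for P in ([.545,-.353,.055],[.545,-.353,0.0]):
    print([proj(w,np.array(P)+.031*np.array([np.cos(a),np.sin(a),0])).round(0) for a in np.arange(0,6.3,np.pi/4)])
print(onz(w,x+ww/2,y+hh/2,.0275))
E
```

```text
[ 0.4946 -0.1948  0.12  ]
328.8715286254883 184.09114456176758 (51.63329315185547, 53.35942077636719) [ 0.4945 -0.1926  0.078 ]
377 239 51 57
[array([426., 270.]), array([416., 259.]), array([398., 258.]), array([383., 268.]), array([381., 284.]), array([392., 294.]), array([409., 295.]), array([423., 285.]), array([426., 270.])]
[array([414., 250.]), array([405., 240.]), array([389., 239.]), array([376., 248.]), array([375., 262.]), array([384., 272.]), array([399., 273.]), array([412., 264.]), array([414., 250.])]
[ 0.54978402 -0.35748363  0.0275    ]
```

```bash
python3 -m crank '[[0.6,[0.05,-0.02,0],0],[0.6,[0,0,-0.8],0],[0.6,[0,0,-0.8],0],[0.6,[0,0,-0.8],0],[0.6,[0,0,-0.5],0],[0.6,[0,0,0],0],[0.6,[0,0,0],0]]'; python3 -m crank '[[0.6,[0,0,-0.1],0],[0.6,[0,0,-0.05],0],[0.6,[0,0,0],0]]'
```

```text
t: 4.85
tool_pos: [0.4949, -0.1948, 0.1043]
orientation: [0.815, 0.58, 0.0, 0.0]
wrist_force: [0.1, -0.0, 0.7]
finger_gap: 0.0346
gripper_force: 0.0
t: 5.22
tool_pos: [0.4944, -0.1943, 0.0959]
orientation: [0.815, 0.58, 0.0, -0.0]
wrist_force: [0.2, -0.2, 0.2]
finger_gap: 0.0344
gripper_force: 0.0
```

```bash
python3 -m crank '[[0.6,[0,0,-0.06],0],[0.6,[0,0,0],0],[0.6,[0,0,0],0]]';python3 -m crank '[[0.6,[0,0,-0.06],0],[0.6,[0,0,0],0],[0.6,[0,0,0],0]]'
```

```text
t: 5.6
tool_pos: [0.4946, -0.1944, 0.0929]
orientation: [0.815, 0.58, 0.0, 0.0]
wrist_force: [-0.3, 0.1, 3.8]
finger_gap: 0.0344
gripper_force: 1.6
t: 5.98
tool_pos: [0.4945, -0.1945, 0.0899]
orientation: [0.815, 0.58, 0.0, 0.0]
wrist_force: [2.5, 0.7, 5.2]
finger_gap: 0.0344
gripper_force: 2.4
```

```bash
python3 - <<'E'
from h import *
w=cap('wrist','w2.png')
print(blobs(w,(100,120,50),(125,255,255)))
E
```

```text
[([304, 240, 41, 90, 2582], [324.7, 282.5])]
```

View pics/w2.png

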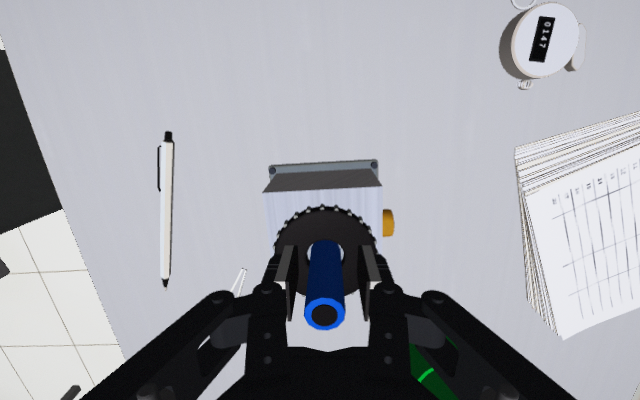

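The fingers stand astride the tube (top ring at 325,313) and the ring is about 4.5 mm down. I press further, to about 10 mm.

```bash
python3 -m crank '[[0.6,[0,0,-0.05],0],[0.6,[-0.01,0,-0.05],0],[0.6,[0,0,0],0],[0.6,[0,0,0],0],[0.6,[0,0,0],0]]'
```

```text
t: 6.65
tool_pos: [0.4944, -0.1945, 0.0851]
orientation: [0.815, 0.58, 0.0, 0.0]
wrist_force: [3.5, 0.9, 7.8]
finger_gap: 0.0339
gripper_force: 3.6
```

```bash
python3 -m crank '[[1,[0,0,0],0],[1,[0,0,0],0],[1,[0,0,0],0],[1,[0,0,0],0],[1,[0,0,0],0]]' 50
```

```text
t: 7.28
tool_pos: [0.4939, -0.1945, 0.085]
orientation: [0.815, 0.58, 0.0, 0.0]
wrist_force: [0.6, 1.0, 8.6]
finger_gap: 0.0169
gripper_force: 50.1
```

```bash
python3 -m crank '[[1,[0,0,0.1],0],[1,[0,0,0.2],0],[1,[0,0,0.3],0],[1,[0,0,0.4],0],[1,[0,0,0.4],0],[1,[0,0,0.4],0],[1,[0,0,0.4],0],[1,[0,0,0],0]]'
python3 - <<'E'
from h import *
for n in ('scene','wrist'):
    d=cap(n,n+'3.png'); print(blobs(d,(100,120,50),(125,255,255)),blobs(d,(45,90,20),(85,255,255)))
s=telemetry.sense(); print(s['tool_pos'],s['finger_gap'],s['wrist_force'])
E
```

```text
t: 8.28
tool_pos: [0.4946, -0.1945, 0.1966]
orientation: [0.815, 0.58, 0.001, 0.001]
wrist_force: [0.1, 0.7, -0.2]
finger_gap: 0.017
gripper_force: 49.1
[([302, 138, 8, 50, 233], [306.2, 164.5]), ([251, 166, 23, 9, 123], [261.3, 170.0]), ([594, 230, 11, 13, 104], [598.8, 235.9]), ([572, 239, 68, 69, 2454], [609.2, 273.9])] [([369, 216, 28, 34, 848], [381.9, 232.2])]
[([306, 212, 44, 127, 3577], [327.4, 276.0])] [([381, 257, 60, 47, 1642], [407.4, 277.8])]
[ 0.49388721 -0.19411627  0.19501242] 0.0169317776039383 [ 0.01199663  0.20299386 -0.02461639]
```

View pics/scene3.png

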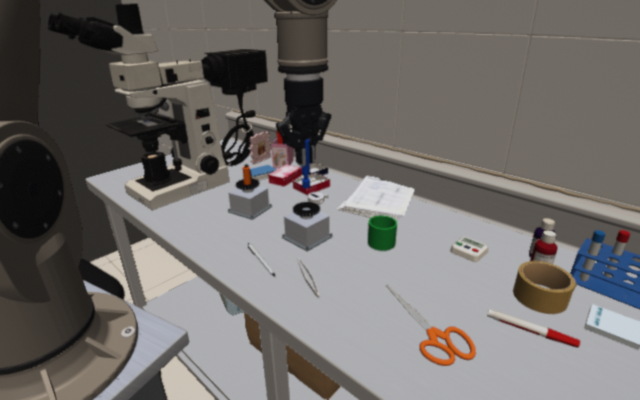

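The tube is out and upright in the gripper (scene 306,164), and the port is empty. Now I carry it over the beaker and check.

```bash
python3 -m crank '[[1,[0.21,-0.64,0],0],[1,[0.21,-0.64,0],0],[1,[0.21,-0.64,0],0],[1,[0.21,-0.64,0],0],[1,[0.22,-0.62,0],0],[1,[0,0,0],0],[1,[0,0,0],0]]'
python3 - <<'E'
from h import *
t=cap('top')
w=cap('wrist','w4.png'); sc=cap('scene')
for d in (t,w,sc): print(blobs(d,(100,120,50),(125,255,255))[:3],blobs(d,(45,90,20),(85,255,255)))
s=telemetry.sense(); p=s['tool_pos']; print(p)
for z in (.125,.055,.005): print(z,proj(w,[p[0],p[1],z]),proj(w,[.547,-.353,z]), proj(sc,[p[0],p[1],z]),proj(sc,[.547,-.353,z]))
E
```

```text
t: 9.25
tool_pos: [0.5463, -0.353, 0.194]
orientation: [0.815, 0.58, -0.0, -0.001]
wrist_force: [0.3, -0.3, -0.1]
finger_gap: 0.0166
gripper_force: 49.1
[([555, 137, 85, 60, 2541], [599.8, 169.4])] [([387, 188, 17, 11, 83], [395.1, 193.3])]
[([306, 211, 44, 128, 3547], [327.3, 276.1])] [([296, 155, 63, 65, 3044], [327.0, 187.3]), ([398, 280, 7, 9, 54], [401.1, 284.4])]
[([382, 143, 11, 50, 194], [386.9, 171.8]), ([251, 166, 23, 9, 124], [261.2, 170.0]), ([572, 230, 68, 78, 2562], [608.8, 272.4])] [([369, 216, 28, 34, 847], [381.9, 232.2])]
[ 0.54685055 -0.35240765  0.19462886]
0.125 [326.55201861 221.08581002] [326.99551656 221.70846671] [384.98348485 191.82302381] [385.28087438 191.84916484]
0.055 [326.83690363 193.23894639] [327.17483235 193.7304334 ] [382.91068994 221.29391046] [383.19674174 221.32387765]
0.005 [326.96957125 180.2840711 ] [327.25832655 180.71062458] [381.49858198 241.03224982] [381.77695424 241.06455592]
```

View pics/w4.png

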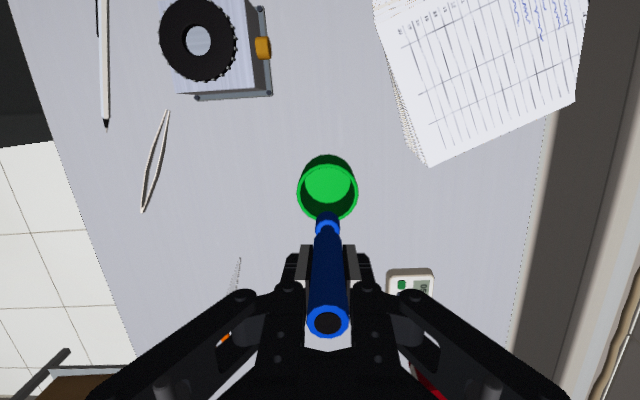

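The tube foot (327,218) is over the beaker axis and the rim centre is at about (327,190), with ample clearance. I lower it, checking before release.

```bash
python3 -m crank '[[1,[0,0.04,-0.4],0],[1,[0,0,-0.4],0],[1,[0,0,-0.4],0],[1,[0,0,-0.4],0],[1,[0,0,-0.4],0],[1,[0,0,-0.2],0],[1,[0,0,-0.1],0],[1,[0,0,0],0]]'
python3 - <<'E'
from h import *
sc=cap('scene'); print(blobs(sc,(45,90,20),(85,255,255)),telemetry.sense()['tool_pos'])
E
```

```text
t: 10.4
tool_pos: [0.5469, -0.3516, 0.0799]
orientation: [0.815, 0.58, 0.0, 0.0]
wrist_force: [-0.8, 0.6, -0.4]
finger_gap: 0.0168
gripper_force: 49.1
[([369, 217, 28, 33, 735], [381.9, 233.9])] [ 0.54705691 -0.35161484  0.08019758]
```

```bash
python3 -m crank '[[1,[0,0,-0.06],0],[1,[0,0,0],0],[0.6,[0,0,0],0],[0.6,[0,0,0],0],[0.3,[0,0,0],0],[0,[0,0,0],0],[0,[0,0,0],0],[0,[0,0,0],0]]'
python3 -m crank '[[0,[0,0,0.2],0],[0,[0,0,0.4],0],[0,[0,0,0.6],0],[0,[0,0,0.8],0],[0,[0,0,0.8],0],[0,[0,0,0],0],[0,[0,0,0],0],[0,[0,0,0],0]]'
python3 - <<'E'
from h import *
for n in ('scene','wrist'):
    d=cap(n,n+'5.png'); print(blobs(d,(100,120,50),(125,255,255))[:3],blobs(d,(45,90,20),(85,255,255)),blobs(d,(5,140,80),(20,255,255)))
E
```

```text
t: 11.45
tool_pos: [0.5469, -0.3514, 0.0768]
orientation: [0.815, 0.58, 0.0, -0.0]
wrist_force: [0.1, 0.2, -0.6]
finger_gap: 0.0856
gripper_force: 0.0
t: 12.45
tool_pos: [0.5465, -0.3511, 0.2163]
orientation: [0.815, 0.58, -0.0, -0.0]
wrist_force: [0.1, 1.0, 0.5]
finger_gap: 0.0851
gripper_force: 0.0
[([251, 166, 23, 9, 124], [261.3, 170.0]), ([378, 198, 9, 30, 193], [382.5, 212.8]), ([572, 230, 68, 78, 2561], [608.8, 272.4])] [([369, 216, 28, 34, 745], [381.8, 233.7])] [([243, 166, 8, 19, 108], [246.6, 175.3]), ([519, 273, 53, 40, 715], [549.6, 299.6]), ([420, 327, 55, 38, 936], [445.9, 345.1])]
[([318, 170, 21, 44, 577], [328.2, 191.2]), ([454, 385, 19, 15, 115], [461.5, 394.1])] [([299, 153, 58, 63, 2090], [327.3, 181.6]), ([395, 272, 6, 8, 47], [397.4, 275.4])] [([261, 43, 14, 21, 248], [267.1, 53.0]), ([233, 326, 19, 25, 159], [244.0, 336.1])]
```

View pics/wrist5.png

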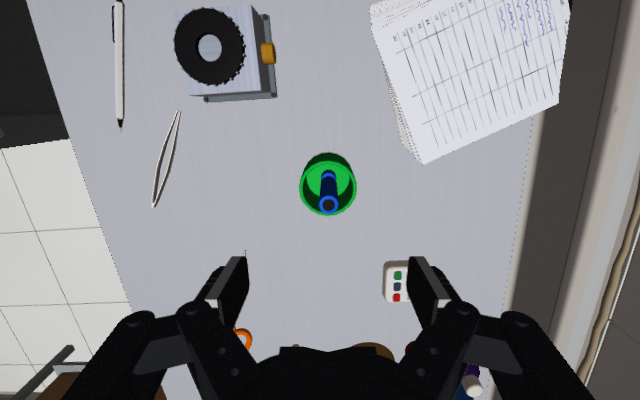

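View pics/scene5.png

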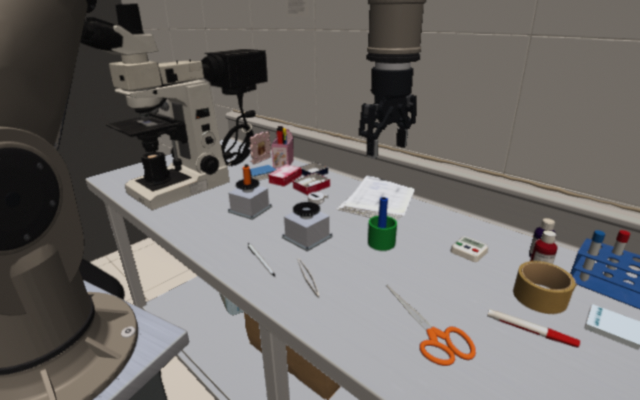

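The blue tube stands upright in the beaker (scene 382,213; wrist 328,204). The orange tube hasn't moved (scene 246,175) and the hand is clear, so I hand in.

```bash
python3 -c "
from bench import workorder
print(workorder.close_job())"
```

```text
the job is handed in; nothing more can be done
None
```

I handed the job in at about 12.5 s: the last pictures show the blue tube upright in the standing green beaker, the orange tube unmoved in its port and the gripper clear, though the hand-in returned no verdict.

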